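# Get the comb jig out from behind the containers

## Task

The plywood comb jig with the orange handle lies in the storage tray behind three containers. Move all three containers to the yellow side mat and stand them there; then, while they stand there, lay the jig in the fenced assembly seat, flat on its white outline with its teeth towards the open side; then put every container back in the tray, standing in the middle of the pad of its own colour (white glue bottle with blue cap on blue, green tin on green, amber jar with red lid on red). Keep the containers upright all the time.

Things in the scene. Friction and masses are not known exactly. Their poses are not given: they have to be found in the camera images.
- glue: white glue bottle with a blue cap and a blue band, mass about 0.22 kg: straight round body 50 mm in diameter up to 110 mm above its underside, then a shoulder and a 28 mm wide cap up to 138 mm. Origin at the centre of its underside, z up along its axis; round, so its yaw does not matter. Rigid. Its whole base belongs on its pad.
- tin: green metal tin, mass about 0.28 kg: straight cylinder 52 mm in diameter, 130 mm high, green top. Origin at the centre of its underside, z up along its axis; round, so its yaw does not matter. Rigid. Its whole base belongs on its pad.
- jar: amber jar with a red lid, mass about 0.26 kg: straight cylinder 50 mm in diameter, 126 mm high (the lid is the top 18 mm, of the same width). Origin at the centre of its underside, z up along its axis; round, so its yaw does not matter. Rigid. Its whole base belongs on its pad.
- pad_blue: square blue plastic pad, 78 x 78 x 3 mm, fixed on the tray's black floor; origin at the centre of its underside, axes as the tray's. Home of the container of its colour, which stands on it at the start and hides its middle. The three pads lie in a row, centres 94 mm apart, colours in any order
- pad_green: square green plastic pad, 78 x 78 x 3 mm, fixed on the tray's black floor; origin at the centre of its underside, axes as the tray's. Home of the container of its colour, which stands on it at the start and hides its middle. The three pads lie in a row, centres 94 mm apart, colours in any order
- pad_red: square red plastic pad, 78 x 78 x 3 mm, fixed on the tray's black floor; origin at the centre of its underside, axes as the tray's. Home of the container of its colour, which stands on it at the start and hides its middle. The three pads lie in a row, centres 94 mm apart, colours in any order
- jig: light plywood comb, flat: spine 22 (x) by 110 mm (y), 22 mm thick; three teeth 24 mm wide reach to x = +47 mm. Orange handle on the spine's middle, 18 (x) by 50 mm (y), from 22 to 52 mm above the underside: grip it along x, fingertips above 22 mm. Origin on the underside below the handle; x along the teeth. 0.2 kg. Starts 60 mm behind the row of containers, too close to grip while they stand there
- seat: fixed assembly seat: black plate 6 mm thick, plywood fence up to 24 mm above the bench on three sides, open on its +x side; white comb outline painted on it. Origin at bench level: the jig belongs with its origin 6 mm straight above it and its x (teeth) along the seat's x. Fence inner faces: x = -31 mm, y = +-70 mm; plate from x = -48 to +88 mm
- mat: fixed flat yellow mat, 270 (x) by 130 mm (y), 3 mm thick, on the bench left or right of the tray (the seat is on the other side); empty at the start, room for the three containers in a row along its x. Origin at the centre of its underside
- bay: fixed storage tray: black floor 8 mm thick, 200 (x, away from the robot) by 300 mm (y); plywood lips 22 mm high at the far side and both ends, near side open. Origin at bench level under its centre. Pads in a row along y at x = -50 mm; jig on the floor near x = +10 mm, y = 0. In the far corners fixed shims (+y) and a steel roll (-y), up to 31 mm high
Not all that is in view belongs to the job. Several things have the shape of the tin; the one meant has the colours described above. Leave any purple look-alike of the jig alone.

How it is judged:
By the outcome, as a careful person would: the job done as asked, in the order asked, and still so for the second after the job is handed in, with the robot touching nothing.
It also fails if it takes over 147 s, if anything falls off the work surface, if the arm or the gripper's body presses on something with over 40 N, if the wrist force passes 120 N, or if a joint passes its speed limit or range.

## Robot

A 6-joint arm with a two-finger parallel gripper is mounted at the origin on the work surface. World frame = base frame: x ahead of the robot, y to its left, z up, the work surface at z = 0. Lengths are in m, angles in rad, forces in N, time in s.
With the tool pointing down it reaches from about 0.425 to 0.95 m from the base axis. Payload 3.5 kg.
Tool frame: the origin (TCP) lies between the finger pads; the fingertips stand 19 mm ahead of it and the grasp point (between the pads) is the TCP; z points along the fingers, y is the line along which they close (so a half turn about z gives the same grasp; the last joint's range is limited). The gripper opens to 85 mm and grips with 20 to 120 N. Pads are 22 mm wide; open, the fingers measure 114 mm over their backs; the gripper's body (76 mm by 85 mm) begins 54 mm behind the grasp point. The pads swing forward as they close: fully open they stand 13 mm farther back than shut.
Start: joints at [0.99, 0.286, 1.577, -0, 1.279, -0.15], TCP at [0.282, 0.613, 0.25] pointing down, gripper open.
Joint ranges: [-2.77, 2.77], [-0.9, 2.22], [0.21, 2.48], [-1.53, 4.67], [0.24, 2.81], [-2.84, 2.84]. Speed limits (rad/s): [2.79, 2.79, 3.14, 3.14, 3.14, 3.14].

## Interface

Orientations are given as a unit quaternion [x, y, z, w].
In Python, from plant import get_state, cams, ctrl gives the robot as it stands. The module is installed in compiled form; this text tells all that it offers.
- The arm moves only by the tool jog_arm, never from a script. Its argument "deltas" is text: rows parted by semicolons, each of 6 numbers parted by spaces: the shift along the world's x, y, z normalised to -1 to 1, where 1 is 0.02 m, then the turn, a rotation vector about the world's x, y, z normalised to -1 to 1, where 1 is 0.1 rad. In form: x y z ax ay az; .... A call has 1 to 20 rows; each row shifts and turns the commanded pose from where the row before left it; what a row does not reach is not made up. A row lasts 1/8 s, in which the tool goes at most 62.5 mm and 10.7 degrees, less where a joint would pass 70% of its speed; a pose out of reach is approached as far as the arm can. A call with a number of a shift or a turn outside -1 to 1 is refused whole. A call with a gripper value outside its range is refused whole. "gripper" is the opening, from 0 (shut) to 1 (fully open), set as the call begins (left out, the last holds). The fingers move at their own pace and stop on an object; "squeeze" is the grip in N (left out, the last holds). Time passes only in rows, so rows that do not move let the fingers close. It gives the time, the measured TCP pose, the force, the opening and the grip force at its end, in the units of the state.
- get_state(): the state, without advancing time (a new reading comes with each control period).
- cams.read_camera(name): name is "scene" or "top" or "wrist"; returns a dict with "color" (384x512x3 uint8, blue, green, red), "vfov" (degrees; the focal length in pixels is half the picture's height over the tangent of half this angle, whatever the lens; pixels are square), "cx", "cy" (the principal point, pixels), "rvec" (rotation vector, rad) and "tvec" (3), from world to camera coordinates, as OpenCV has them. Camera axes: x right, y down, z forward; pixel columns grow to the right and rows downward; lengths in m; the calibration is good to about 2 mm. The wrist camera is an equidistant fisheye: a pixel r from the principal point sees the ray r / f radians off the axis. A picture is of the moment at which its call begins. There is no depth.
- ctrl.sign_off(): hands the job in; it is judged then, once.
The state is a dict: "time": time; "qpos": joint angles; "dq": joint speeds; "joint_efforts": joint torques, N m; "eef_pos": TCP position; "tcp_rot": TCP orientation; "contact_force": force on the tool from outside, world axes, zero at the start; "wrist_torque": the same for the moment, N m; "opening": opening from 0.0 (shut) to 1.0 (fully open); "finger_force": force on a finger pad.
Only numpy, scipy, OpenCV 4.12 (cv2) and the standard library are available. Lean on these libraries where they do the work, as an engineer would, in place of code of your own. Each camera call takes 0.05 s, during which the arm holds its last target. There are 200 camera calls.

## Working session

There is one attempt and no reset: what is moved stays moved. The work goes in short steps, Python scripts to look and compute and a tool call to move; the robot and the scene stay as the last step left them, time stands still between calls to the robot, and variables do not carry over. Pictures are saved under pics/ and viewed, at most 14 in all, crops included, and the job is handed in when it is done.

Besides the shell and the picture viewer there is one more tool, called after ">>>" by a JSON object that holds its "fn" and its "kwargs". jog_arm: Moves the arm, as the interface text tells. Its arguments: {"type":"object","properties":{"deltas":{"type":"string"},"gripper":{"type":"number"},"squeeze":{"type":"number"}},"required":["deltas"]}

```bash
mkdir -p pics; cat > h.py <<'E'
import cv2, numpy as np
from plant import get_state, cams, ctrl
def snap(n):
    d=cams.read_camera(n); return d
def ray(d,u,v,name):
    f=d["color"].shape[0]/2/np.tan(np.radians(d["vfov"])/2)
    x=(u-d["cx"])/f; y=(v-d["cy"])/f
    if name=="wrist":
        r=np.hypot(x,y); k=np.sin(r)/r if r>1e-9 else 1; c=np.array([x*k,y*k,np.cos(r)])
    else: c=np.array([x,y,1.])
    R=cv2.Rodrigues(np.array(d["rvec"],float))[0]; t=np.array(d["tvec"],float).ravel()
    return -R.T@t, R.T@c
def onz(d,u,v,z,name="top"):
    o,r=ray(d,u,v,name); return (o+r*(z-o[2])/r[2])[:3]
E
python3 - <<'E'
from h import *
for n in ("scene","top"):
    d=snap(n); cv2.imwrite(f"pics/{n}0.png",d["color"]); o,_=ray(d,256,192,n); print(n,o,d["vfov"],d["cx"],d["cy"])
    np.save(f"{n}0.npy",d,allow_pickle=True)
s=get_state(); print(s)
E
```

```text
scene [ 1.61126262 -0.09103487  0.76990858] 47.83774916046913 253.09567055310066 194.30534064687657
top [0.32465326 0.04189515 1.24495454] 48.91276075342722 257.2611045849827 186.1604074365472
{'time': 0.1, 'qpos': array([ 9.89979379e-01,  2.87129715e-01,  1.57804622e+00, -1.43623375e-05,
        1.27860870e+00, -1.49998547e-01]), 'dq': array([ 0.0007687 , -0.00185821, -0.00398643,  0.00087494, -0.00066952,
        0.00027953]), 'joint_efforts': array([ 2.95464106e-04, -4.07292652e+01, -2.93699956e+01, -1.75851442e-04,
        3.47962246e-03, -4.20005961e-06]), 'eef_pos': array([0.28155324, 0.61285788, 0.2490419 ]), 'tcp_rot': array([ 2.13745033e-01,  9.76888868e-01, -1.02609022e-03, -3.85210773e-04]), 'contact_force': array([0.45747247, 0.54649954, 1.05068706]), 'wrist_torque': array([0.0283656 , 0.01249942, 0.01401242]), 'finger_force': 0.0, 'opening': 1.0002577556622703}
```

View pics/scene0.png

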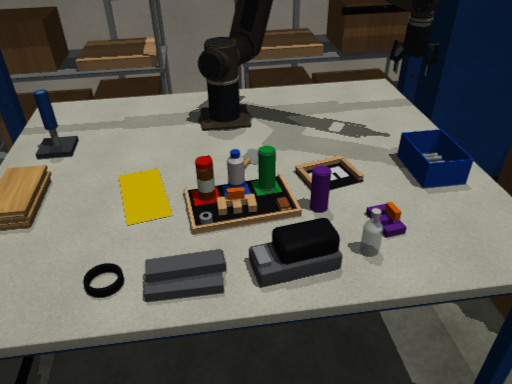

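View pics/top0.png

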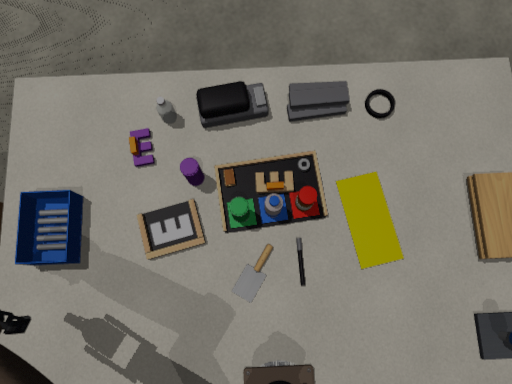

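The scene view shows jar (205,180), glue (236,170) and tin (267,170) in front of the jig, the mat on the −y side and the seat on the +y side. In the top view, the mat is at (370,220), the tray at (272,192) and the seat at (172,228).

```bash
python3 - <<'E'
from h import *
d=np.load("top0.npy",allow_pickle=True).item(); im=d["color"]
cv2.imwrite("pics/crop0.png",cv2.resize(im[140:270,125:345],None,fx=3.6,fy=3.6,interpolation=cv2.INTER_CUBIC))
hsv=cv2.cvtColor(im,cv2.COLOR_BGR2HSV)
def quad(mask,z,n):
    c=max(cv2.findContours(mask,0,1)[0],key=cv2.contourArea)
    P=np.float32([onz(d,*p,z)[:2] for p in c[:,0].astype(float)])
    (cx,cy),(w,h),a=cv2.minAreaRect(P); print(n,np.round([cx,cy],4),np.round([w,h],4),round(a,2), cv2.contourArea(c))
quad(cv2.inRange(hsv,(22,150,100),(35,255,255)),.003,"mat")
wood=cv2.inRange(hsv,(8,60,90),(24,200,255)); 
m=wood.copy(); m[:,:212]=0; m[:,332:]=0; m[:148]=0; m[235:]=0
quad(m,.022,"tray")
m=wood.copy(); m[:,:130]=0; m[:,212:]=0; m[:195]=0; m[262:]=0
quad(m,.024,"seat")
m=cv2.inRange(hsv,(0,0,150),(180,60,255)); k=np.zeros_like(m); cv2.fillPoly(k,[np.array([(144,216),(192,205),(199,238),(152,250)])],255)
quad(m&k,.006,"outline")
for n,lo,hi,z in (("blue",(100,120,60),(125,255,255),.011),("green",(45,120,30),(80,255,255),.011),):
    m=cv2.inRange(hsv,lo,hi); m[:,:212]=0; m[:,332:]=0; m[:148]=0; m[235:]=0; quad(m,z,n)
m=cv2.inRange(hsv,(0,150,80),(6,255,255))|cv2.inRange(hsv,(174,150,80),(180,255,255)); m[:,:212]=0; m[:,332:]=0; quad(m,.011,"red")
m=cv2.inRange(hsv,(7,200,150),(18,255,255)); m[:,:212]=0; m[:,332:]=0; quad(m,.060,"handle")
E
```

```text
mat [ 0.4903 -0.2912] [0.2681 0.1284] 11.08 3765.0
tray [ 0.5877 -0.0028] [0.2002 0.3101] 6.19 554.0
seat [0.4852 0.2924] [0.1343 0.1717] 13.63 704.5Traceback (most recent call last):
  File "<stdin>", line 16, in <module>
  File "<stdin>", line 6, in quad
ValueError: max() iterable argument is empty
```

View pics/crop0.png

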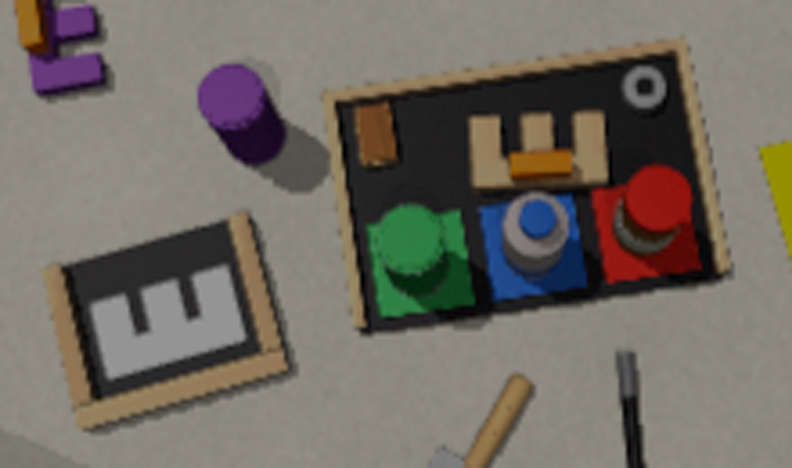

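The crop shows the seat open towards +x (teeth up in the picture), and the row tin, glue, jar from +y to −y. The jig is behind it with its teeth towards +x.

```bash
cat > m.py <<'E'
from h import *
d=np.load("top0.npy",allow_pickle=True).item(); im=d["color"]
hsv=cv2.cvtColor(im,cv2.COLOR_BGR2HSV)
def pts(mask,z):
    c=max(cv2.findContours(mask,0,1)[0],key=cv2.contourArea)
    return np.float32([onz(d,*p,z)[:2] for p in c[:,0].astype(float)])
def crop(m,x0,x1,y0,y1):
    k=np.zeros_like(m); k[y0:y1,x0:x1]=m[y0:y1,x0:x1]; return k
def c2u(x,y): return x/3.6+125-.5, y/3.6+140-.5
for p,n in (((50,268),"seatTL out"),((85,425),"BL"),((290,362),"BR"),((243,213),"TR")): print(n,onz(d,*c2u(*p),.024)[:2])
for p,n in (((325,95),"tray TL"),((360,330),"BL"),((730,272),"BR"),((684,40),"TR")): print(n,onz(d,*c2u(*p),.022)[:2])
g=cv2.cvtColor(im,cv2.COLOR_BGR2GRAY)
k=np.zeros_like(g); cv2.fillPoly(k,[np.array([(146,218),(190,208),(197,236),(153,248)])],255)
P=pts(((g>100)&(hsv[...,1]<50)).astype(np.uint8)*255&k,.006); print("outline",cv2.minAreaRect(P))
# pads: near/side corners read in the crop
for n,cs in (("green",((378,317),(474,303),(460,210))),("blue",((496,301),(588,288),(480,210))),("red",((608,284),(700,271),(592,190)))):
    print(n,[np.round(onz(d,*c2u(*p),.011)[:2],4) for p in cs])
for n,(x,y,r),z in (("tin",(411,237,33),.141),("jar",(659,199,33),.137),("cap",(540,218,18),.149)):
    a=onz(d,*c2u(x,y),z); b=onz(d,*c2u(x+r,y),z); print(n,a,np.linalg.norm(a-b)*2)
# masks for tops
sat=hsv[...,1]; 
for n,lo,hi,z,bx in (("tin",(45,100,115),(80,255,255),.141,(225,262,190,225)),("jarlid",(0,150,165),(6,255,255),.137,(285,325,180,215)),("cap",(100,100,165),(125,255,255),.149,(265,285,190,210)),("handle",(8,180,120),(18,255,255),.060,(262,290,178,194))):
    m=crop(cv2.inRange(hsv,lo,hi),*bx); P=pts(m,z); print(n,cv2.minAreaRect(P),cv2.minEnclosingCircle(P))
m=crop(cv2.inRange(hsv,(8,40,90),(26,170,255)),252,297,165,196);P=pts(m,.030);print("jig",cv2.minAreaRect(P))
E
python3 m.py
```

```text
seatTL out [0.53167614 0.38484106]
BL [0.40427862 0.35494385]
BR [0.44674775 0.1913787 ]
TR [0.57002054 0.22764838]
tray TL [0.66755896 0.15847738]
BL [0.47008418 0.1347981 ]
BR [ 0.50356186 -0.1666611 ]
TR [ 0.70157132 -0.14406914]
outline ((0.48567891120910645, 0.2930310070514679), (0.06488999724388123, 0.11614085733890533), 13.647855758666992)
green [array([0.4813, 0.1207]), array([0.4892, 0.0421]), array([0.567 , 0.0502])]
blue [array([0.49  , 0.0241]), array([ 0.4973, -0.0516]), array([0.5662, 0.0337])]
red [array([ 0.4998, -0.0681]), array([ 0.5071, -0.1441]), array([ 0.5788, -0.0599])]
tin [0.52282652 0.08627298 0.141     ] 0.04865367505279366
jar [ 0.54377967 -0.09880176  0.137     ] 0.049045335572514684
cap [ 0.53120595 -0.00909835  0.149     ] 0.026404341950078274
tin ((0.5080592632293701, 0.0913095697760582), (0.04783196374773979, 0.06967616081237793), 87.75637817382812) ((0.5081169605255127, 0.09243132174015045), 0.03766493871808052)Traceback (most recent call last):
  File "m.py", line 23, in <module>
    m=crop(cv2.inRange(hsv,lo,hi),*bx); P=pts(m,z); print(n,cv2.minAreaRect(P),cv2.minEnclosingCircle(P))
                                          ~~~^^^^^
  File "m.py", line 5, in pts
    c=max(cv2.findContours(mask,0,1)[0],key=cv2.contourArea)
ValueError: max() iterable argument is empty
```

Measurements agree with the given sizes: pad pitch ~94, tray yaw about 6.1°, mat yaw 11.1°, seat yaw 13.6°. Row centre is near (0.5335, −0.008): tin (0.523, 0.086), glue (0.532, −0.009), jar (0.544, −0.100). I'll start moving to the jar.

>>> {"fn": "jog_arm", "kwargs": {"deltas": ".364 -.994 0 0 0 .952;.364 -.994 0 0 0 .952;.364 -.994 0 0 0 .952;.364 -.994 0 0 0 .952;.364 -.994 0 0 0 .952;.364 -.994 0 0 0 .952;.364 -.994 0 0 0 0;.364 -.994 0 0 0 0;.364 -.994 0 0 0 0;.364 -.994 0 0 0 0;.364 -.994 0 0 0 0;.364 -.994 0 0 0 0;.364 -.994 0 0 0 0;.364 -.994 0 0 0 0;.364 -.994 0 0 0 0;.364 -.994 0 0 0 0;.364 -.994 0 0 0 0;.364 -.994 0 0 0 0;.364 -.994 0 0 0 0;.364 -.994 0 0 0 0", "gripper": 1, "squeeze": 40}}

```text
time: 2.6
eef_pos: [0.4276, 0.2144, 0.2504]
tcp_rot: [-0.07, 0.998, 0.0, 0.0]
contact_force: [0.2, 0.2, 0.0]
opening: 0.999
finger_force: 0.0
```

>>> {"fn": "jog_arm", "kwargs": {"deltas": ".364 -.994 0 0 0 0;.364 -.994 0 0 0 0;.364 -.994 0 0 0 0;.364 -.994 0 0 0 0;.364 -.994 0 0 0 0;.364 -.994 0 0 0 0;.364 -.994 0 0 0 0;.364 -.994 0 0 0 0;.364 -.994 0 0 0 0;.364 -.994 0 0 0 0;.364 -.994 0 0 0 0;.364 -.994 0 0 0 0;.364 -.994 0 0 0 0;.364 -.994 0 0 0 0;.364 -.994 0 0 0 0;.364 -.994 0 0 0 0;0 0 0 0 0 0;0 0 0 0 0 0"}}

```text
time: 4.85
eef_pos: [0.5438, -0.1022, 0.2501]
tcp_rot: [-0.07, 0.998, 0.0, -0.0]
contact_force: [-0.2, -0.1, -0.8]
opening: 0.999
finger_force: 0.0
```

```bash
python3 - <<'E'
from h import *
d=snap("wrist"); np.save("w1.npy",d,allow_pickle=True); cv2.imwrite("pics/w1.png",d["color"]); print(d["vfov"],ray(d,256,192,"wrist"))
R=cv2.Rodrigues(np.array(d["rvec"],float))[0];t=np.array(d["tvec"],float).ravel()
f=192/np.tan(np.radians(d["vfov"])/2)
for n,p in (("jar",(.5438,-.0995,.137)),("glue",(.532,-.009,.149)),("tin",(.5235,.086,.141)),("tcp",(.5438,-.1022,.25))):
    c=R@np.array(p)+t; r=np.hypot(*c[:2]); th=np.arctan2(r,c[2]); print(n,d["cx"]+f*th*c[0]/r,d["cy"]+f*th*c[1]/r)
E
```

```text
65.70646984690485 (array([ 0.45927048, -0.11385668,  0.37500445]), array([ 0.32756763,  0.04320604, -0.94383933]))
jar 259.7117026653214 194.65855923199643
glue 366.6720275408064 200.4561689167876
tin 448.6005531770074 201.3390915771922
tcp 256.2683091970824 269.96861836838593
```

View pics/w1.png

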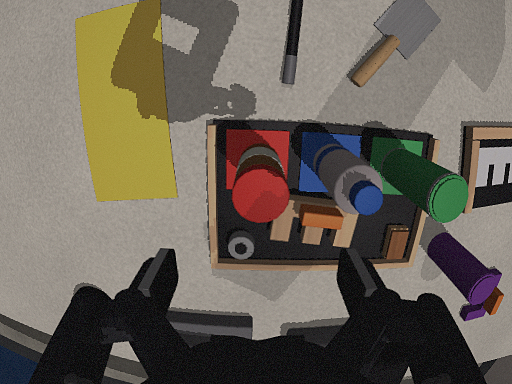

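The wrist view shows the red lid at (261,193), the blue cap at (366,197) and the tin's top at about (438,198). The lid fits its predicted position within 1 mm, so I'll descend and grip.

>>> {"fn": "jog_arm", "kwargs": {"deltas": "0 .13 -1 0 0 0;0 0 -1 0 0 0;0 0 -1 0 0 0;0 0 -1 0 0 0;0 0 -1 0 0 0;0 0 -1 0 0 0;0 0 -1 0 0 0;0 0 -.35 0 0 0;0 0 0 0 0 0"}}

```text
time: 6.02
eef_pos: [0.5432, -0.0993, 0.1021]
tcp_rot: [-0.07, 0.998, 0.0, -0.001]
contact_force: [-0.2, -0.1, -0.2]
opening: 0.998
finger_force: 0.0
```

>>> {"fn": "jog_arm", "kwargs": {"deltas": "0 0 0 0 0 0;0 0 0 0 0 0;0 0 0 0 0 0;0 0 0 0 0 0;0 0 0 0 0 0;0 0 0 0 0 0", "gripper": 0, "squeeze": 40}}

```text
time: 6.78
eef_pos: [0.5446, -0.0999, 0.1044]
tcp_rot: [-0.07, 0.998, -0.0, 0.001]
contact_force: [-1.1, 0.5, 5.7]
opening: 0.572
finger_force: 42.0
```

>>> {"fn": "jog_arm", "kwargs": {"deltas": "0 0 .5 0 0 0;0 0 1 0 0 0;.167 -.975 .7 0 0 0;.167 -.975 0 0 0 0;.167 -.975 0 0 0 0;.167 -.975 0 0 0 0;.167 -.975 0 0 0 0;.167 -.975 0 0 0 0;.167 -.975 0 0 0 0;.167 -.975 0 0 0 0;.167 -.975 0 0 0 0;0 0 -.6 0 0 0;0 0 -1 0 0 0;0 0 -.5 0 0 0;0 0 -.3 0 0 0;0 0 -.2 0 0 0;0 0 0 0 0 0"}}

```text
time: 8.9
eef_pos: [0.5746, -0.275, 0.0965]
tcp_rot: [-0.07, 0.998, -0.0, 0.001]
contact_force: [0.1, 2.2, 1.2]
opening: 0.573
finger_force: 42.6
```

>>> {"fn": "jog_arm", "kwargs": {"deltas": "0 0 -.05 0 0 0;0 0 0 0 0 0;0 0 0 0 0 0;0 0 0 0 0 0", "gripper": 1}}

```text
time: 9.4
eef_pos: [0.5741, -0.2754, 0.0944]
tcp_rot: [-0.07, 0.998, -0.0, 0.0]
contact_force: [0.7, 0.1, -0.4]
opening: 1.0
finger_force: 0.0
```

>>> {"fn": "jog_arm", "kwargs": {"deltas": "0 0 1 0 0 0;0 0 1 0 0 0;0 0 1 0 0 0;0 .2 1 0 0 0;-.25 1 .5 0 0 0;-.25 1 0 0 0 0;-.25 1 0 0 0 0;-.25 1 0 0 0 0;-.25 1 0 0 0 0;-.25 1 0 0 0 0;-.25 1 0 0 0 0;-.25 1 0 0 0 0;-.2 1 0 0 0 0;0 1 0 0 0 0;0 1 0 0 0 0;0 1 0 0 0 0;0 1 0 0 0 0;0 .1 0 0 0 0;0 0 0 0 0 0"}}

```text
time: 11.78
eef_pos: [0.5301, -0.0092, 0.1843]
tcp_rot: [-0.07, 0.998, -0.0, 0.0]
contact_force: [-0.2, -0.2, -0.3]
opening: 1.002
finger_force: 0.0
```

```bash
cat > w.py <<'E'
from h import *
import sys
def look(tag,name="wrist"):
    d=snap(name); np.save(tag+".npy",d,allow_pickle=True); cv2.imwrite(f"pics/{tag}.png",d["color"]); return d
def blob(d,lo,hi,z,name="wrist",mn=150,wrap=False):
    hsv=cv2.cvtColor(d["color"],cv2.COLOR_BGR2HSV); m=cv2.inRange(hsv,lo,hi)
    if wrap: m|=cv2.inRange(hsv,(174,lo[1],lo[2]),(180,255,255))
    m=cv2.morphologyEx(m,cv2.MORPH_OPEN,np.ones((3,3)))
    out=[]
    for c in cv2.findContours(m,0,1)[0]:
        if cv2.contourArea(c)<mn: continue
        P=np.float32([onz(d,*p,z,name)[:2] for p in c[:,0].astype(float)])
        out.append((np.round(c[:,0].mean(0)),cv2.contourArea(c),np.round(cv2.minEnclosingCircle(P)[0],4),round(cv2.minEnclosingCircle(P)[1]*2,4),[np.round(v,4) for v in cv2.minAreaRect(P)]))
    return out
E
python3 - <<'E'
from w import *
d=look("w2")
hsv=cv2.cvtColor(d["color"],cv2.COLOR_BGR2HSV)
for n,a in (("cap",((100,100,150),(125,255,255),.149)),("tin",((45,100,110),(80,255,255),.141)),("jar",((0,150,160),(6,255,255),.129))):
    for r in blob(d,*a): print(n,*r)
E
```

```text
cap [262. 240.] 519.0 [ 0.531  -0.0067] 0.0253 [array([ 0.5328, -0.0063]), array([0.0239, 0.0158]), np.float64(88.1155)]
cap [224. 193.] 200.5 [ 0.5051 -0.0331] 0.0204 [array([ 0.5048, -0.0308]), array([0.0202, 0.0052]), np.float64(5.8153)]
cap [284. 163.] 724.5 [ 0.486  -0.0031] 0.0344 [array([ 0.486 , -0.0029]), array([0.0311, 0.017 ]), np.float64(9.9892)]
tin [390. 227.] 2719.0 [0.5207 0.0862] 0.0504 [array([0.5209, 0.086 ]), array([0.0491, 0.0492]), np.float64(7.4959)]
tin [319. 201.] 622.0 [0.5017 0.0287] 0.0288 [array([0.5019, 0.0287]), array([0.0214, 0.0207]), np.float64(6.2013)]
tin [368. 156.] 424.5 [0.4739 0.0487] 0.0248 [array([0.4736, 0.0487]), array([0.0143, 0.0206]), np.float64(5.4145)]
jar [170. 175.] 4260.5 [ 0.5051 -0.0705] 0.0653 [array([ 0.5052, -0.0701]), array([0.0465, 0.0468]), np.float64(6.3309)]
```

View pics/w2.png

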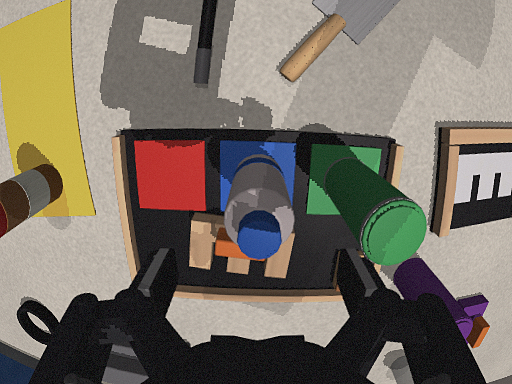

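The wrist view shows the cap at (260,233), the tin's top at (391,230) and the red pad now uncovered at (170,175). The glue is within 2 mm of the TCP.

>>> {"fn": "jog_arm", "kwargs": {"deltas": ".05 .08 -1 0 0 0;0 0 -1 0 0 0;0 0 -1 0 0 0;0 0 -.7 0 0 0;0 0 -.3 0 0 0;0 0 0 0 0 0"}}

```text
time: 12.58
eef_pos: [0.531, -0.0079, 0.1042]
tcp_rot: [-0.07, 0.998, 0.0, -0.0]
contact_force: [-0.3, 0.1, 0.6]
opening: 0.996
finger_force: 0.0
```

>>> {"fn": "jog_arm", "kwargs": {"deltas": "0 0 0 0 0 0;0 0 0 0 0 0;0 0 0 0 0 0;0 0 0 0 0 0;0 0 0 0 0 0", "gripper": 0, "squeeze": 40}}

```text
time: 13.2
eef_pos: [0.5318, -0.0078, 0.1053]
tcp_rot: [-0.07, 0.998, -0.0, 0.001]
contact_force: [0.1, -1.0, 5.6]
opening: 0.573
finger_force: 42.2
```

```bash
python3 - <<'E'
from w import *
d=np.load("w2.npy",allow_pickle=True).item()
for r in blob(d,(0,150,60),(6,255,255),.011): print(*r)
E
```

```text
[171. 172.] 4517.5 [ 0.5436 -0.1025] 0.1095 [array([ 0.5441, -0.1025]), array([0.0784, 0.0785]), np.float64(6.1749)]
```

>>> {"fn": "jog_arm", "kwargs": {"deltas": "0 0 .5 0 0 0;0 0 1 0 0 0;-.138 -.945 .7 0 0 0;-.138 -.945 0 0 0 0;-.138 -.945 0 0 0 0;-.138 -.945 0 0 0 0;-.138 -.945 0 0 0 0;-.138 -.945 0 0 0 0;-.138 -.945 0 0 0 0;-.138 -.945 0 0 0 0;-.138 -.945 0 0 0 0;-.138 -.945 0 0 0 0;-.138 -.945 0 0 0 0;-.138 -.945 0 0 0 0;-.138 -.945 0 0 0 0;-.138 -.945 0 0 0 0;-.138 -.945 0 0 0 0"}}

```text
time: 15.32
eef_pos: [0.4894, -0.2924, 0.1483]
tcp_rot: [-0.07, 0.998, 0.0, 0.0]
contact_force: [-0.8, -0.9, -2.2]
opening: 0.57
finger_force: 41.8
```

>>> {"fn": "jog_arm", "kwargs": {"deltas": "0 0 -.6 0 0 0;0 0 -1 0 0 0;0 0 -.5 0 0 0;0 0 -.3 0 0 0;0 0 -.2 0 0 0;0 0 0 0 0 0"}}

```text
time: 16.08
eef_pos: [0.4902, -0.2911, 0.0973]
tcp_rot: [-0.07, 0.998, -0.0, 0.0]
contact_force: [-1.5, 1.8, 2.4]
opening: 0.572
finger_force: 42.3
```

>>> {"fn": "jog_arm", "kwargs": {"deltas": "0 0 -.05 0 0 0;0 0 0 0 0 0;0 0 0 0 0 0;0 0 1 0 0 0;0 0 1 0 0 0;0 0 1 0 0 0;0 0 1 0 0 0", "gripper": 1}}

```text
time: 16.95
eef_pos: [0.4899, -0.2914, 0.1776]
tcp_rot: [-0.07, 0.998, -0.001, 0.001]
contact_force: [1.2, -0.1, -0.1]
opening: 0.999
finger_force: 0.0
```

>>> {"fn": "jog_arm", "kwargs": {"deltas": ".081 .992 .2 0 0 0;.081 .992 0 0 0 0;.081 .992 0 0 0 0;.081 .992 0 0 0 0;.081 .992 0 0 0 0;.081 .992 0 0 0 0;.081 .992 0 0 0 0;.081 .992 0 0 0 0;.081 .992 0 0 0 0;.081 .992 0 0 0 0;.081 .992 0 0 0 0;.081 .992 0 0 0 0;.081 .992 0 0 0 0;.081 .992 0 0 0 0;.081 .992 0 0 0 0;.081 .992 0 0 0 0;.081 .992 0 0 0 0;.081 .992 0 0 0 0;.081 .992 0 0 0 0;0 0 0 0 0 0"}}

```text
time: 19.45
eef_pos: [0.5202, 0.0872, 0.1793]
tcp_rot: [-0.071, 0.997, -0.0, -0.0]
contact_force: [-0.3, 0.2, -0.4]
opening: 1.001
finger_force: 0.0
```

>>> {"fn": "jog_arm", "kwargs": {"deltas": "0 0 -1 0 0 0;0 0 -1 0 0 0;0 0 -1 0 0 0;0 0 -.7 0 0 0;0 0 -.2 0 0 0;0 0 0 0 0 0"}}

```text
time: 20.2
eef_pos: [0.5206, 0.0857, 0.1015]
tcp_rot: [-0.07, 0.998, -0.0, 0.0]
contact_force: [-1.0, 0.4, 0.6]
opening: 1.001
finger_force: 0.0
```

>>> {"fn": "jog_arm", "kwargs": {"deltas": "0 0 0 0 0 0;0 0 0 0 0 0;0 0 0 0 0 0;0 0 0 0 0 0;0 0 0 0 0 0", "gripper": 0, "squeeze": 40}}

```text
time: 20.82
eef_pos: [0.521, 0.0859, 0.1023]
tcp_rot: [-0.07, 0.998, 0.0, 0.001]
contact_force: [-1.0, 0.7, 5.0]
opening: 0.598
finger_force: 41.6
```

>>> {"fn": "jog_arm", "kwargs": {"deltas": "0 0 .5 0 0 0;0 0 1 0 0 0;-.285 -.985 .7 0 0 0;-.285 -.985 0 0 0 0;-.285 -.985 0 0 0 0;-.285 -.985 0 0 0 0;-.285 -.985 0 0 0 0;-.285 -.985 0 0 0 0;-.285 -.985 0 0 0 0;-.285 -.985 0 0 0 0;-.285 -.985 0 0 0 0;-.285 -.985 0 0 0 0;-.285 -.985 0 0 0 0;-.285 -.985 0 0 0 0;-.285 -.985 0 0 0 0;-.285 -.985 0 0 0 0;-.285 -.985 0 0 0 0;-.285 -.985 0 0 0 0;-.285 -.985 0 0 0 0;-.285 -.985 0 0 0 0"}}

```text
time: 23.32
eef_pos: [0.4167, -0.2688, 0.1443]
tcp_rot: [-0.07, 0.998, 0.001, -0.001]
contact_force: [-0.8, -0.1, -2.8]
opening: 0.598
finger_force: 42.1
```

>>> {"fn": "jog_arm", "kwargs": {"deltas": "-.285 -.985 0 0 0 0;-.285 -.985 0 0 0 0;0 0 0 0 0 0;0 0 -.6 0 0 0;0 0 -1 0 0 0;0 0 -.5 0 0 0;0 0 -.3 0 0 0;0 0 -.2 0 0 0;0 0 0 0 0 0"}}

```text
time: 24.45
eef_pos: [0.407, -0.3084, 0.0944]
tcp_rot: [-0.07, 0.998, -0.0, 0.0]
contact_force: [-0.6, 1.7, 0.8]
opening: 0.601
finger_force: 42.6
```

>>> {"fn": "jog_arm", "kwargs": {"deltas": "0 0 -.05 0 0 0;0 0 0 0 0 0;0 0 0 0 0 0;0 0 1 0 0 0;0 0 1 0 0 0;0 0 1 0 0 0;0 0 1 0 0 0;0 0 .4 0 0 0", "gripper": 1}}

```text
time: 25.45
eef_pos: [0.4069, -0.3088, 0.1818]
tcp_rot: [-0.07, 0.998, -0.001, 0.001]
contact_force: [0.3, 0.2, 0.3]
opening: 1.003
finger_force: 0.0
```

>>> {"fn": "jog_arm", "kwargs": {"deltas": ".5 .956 0 0 0 -1;.5 .956 0 0 0 -1;.5 .956 0 0 0 -1;.5 .956 0 0 0 -1;.5 .956 0 0 0 -1;.5 .956 0 0 0 -1;.5 .956 0 0 0 -1;.5 .956 0 0 0 -1;.5 .956 0 0 0 -1;.5 .956 0 0 0 -1;.5 .956 0 0 0 -1;.5 .956 0 0 0 -1;.5 .956 0 0 0 -1;.5 .956 0 0 0 -1;.5 .956 0 0 0 -1;.5 .956 0 0 0 -1;0 0 0 0 0 0;0 0 0 0 0 0"}}

```text
time: 27.7
eef_pos: [0.5659, -0.0026, 0.1798]
tcp_rot: [0.666, 0.746, -0.0, -0.0]
contact_force: [-0.0, 0.1, 0.3]
opening: 0.998
finger_force: 0.0
```

```bash
python3 - <<'E'
from w import *
s=get_state(); print(s["eef_pos"],s["tcp_rot"])
d=look("w3"); cv2.imwrite("pics/top3.png",(t:=look("top3","top"))["color"])
for n,a in (("handle",((7,180,100),(18,255,255),.060)),("red",((0,150,60),(6,255,255),.011)),("blue",((100,100,60),(125,255,255),.011)),("green",((45,100,40),(80,255,255),.011))):
    for r in blob(d,*a): print(n,*r)
    for r in blob(t,*a,name="top",mn=40): print(" top",n,*r)
E
```

```text
[ 0.56591212 -0.00258835  0.17977734] [ 6.66216112e-01  7.45758525e-01 -4.32581236e-04 -3.58165955e-04]
handle [288. 201.] 613.5 [ 0.5939 -0.0096] 0.0396 [array([ 0.5935, -0.0096]), array([0.0172, 0.0388]), np.float64(1.7148)]
red [224. 251.] 2604.5 [ 0.5472 -0.1066] 0.0993 [array([ 0.5442, -0.1033]), array([0.0784, 0.0775]), np.float64(5.9575)]
 top red [308. 204.] 441.5 [ 0.5444 -0.1071] 0.0996 [array([ 0.5442, -0.1123]), array([0.0628, 0.0844]), np.float64(87.3772)]
 top red [370. 182.] 224.5 [ 0.5992 -0.3046] 0.0562 [array([ 0.6   , -0.3041]), array([0.0483, 0.0531]), np.float64(40.0255)]
blue [498. 360.] 354.5 [ 1.1725 -0.3753] 0.1861 [array([ 1.1711, -0.3766]), array([0.0869, 0.1846]), np.float64(42.2697)]
blue [227. 176.] 5293.5 [ 0.5338 -0.0088] 0.1098 [array([ 0.5336, -0.0092]), array([0.0788, 0.0784]), np.float64(6.0429)]
 top blue [ 49. 250.] 545.0 [0.4358 0.6485] 0.1227 [array([0.4343, 0.6473]), array([0.107 , 0.0689]), np.float64(87.4131)]
 top blue [ 48. 226.] 106.0 [0.5031 0.6452] 0.1036 [array([0.501 , 0.6445]), array([0.0982, 0.0412]), np.float64(87.3999)]
 top blue [381. 212.] 75.0 [ 0.5085 -0.3278] 0.0327 [array([ 0.5086, -0.3278]), array([0.0301, 0.0269]), np.float64(87.3861)]
 top blue [ 50. 205.] 393.0 [0.5651 0.6449] 0.1166 [array([0.5653, 0.6445]), array([0.0635, 0.0996]), np.float64(1.5698)]
green [126. 368.] 938.0 [ 0.3582 -0.367 ] 0.1711 [array([ 0.3823, -0.3778]), array([0.1708, 0.0602]), np.float64(65.7501)]
green [225.  86.] 6060.0 [0.5231 0.0845] 0.1095 [array([0.523 , 0.0845]), array([0.0782, 0.0784]), np.float64(6.5187)]
 top green [384. 244.] 439.5 [ 0.4146 -0.3263] 0.0894 [array([ 0.4138, -0.3268]), array([0.0545, 0.0882]), np.float64(6.684)]
 top green [234. 213.] 314.0 [0.5225 0.1046] 0.0847 [array([0.5218, 0.1012]), array([0.0797, 0.0468]), np.float64(6.3337)]
```

View pics/w3.png

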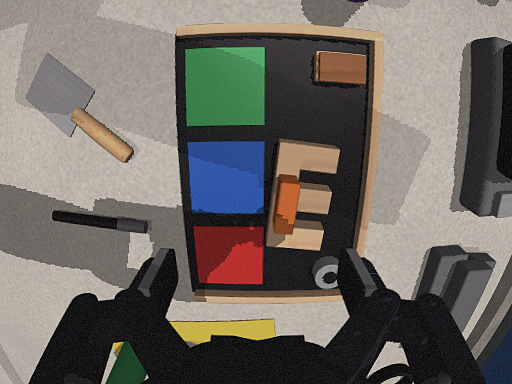

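The wrist view shows the three pads bare (green (225,86), blue (227,176), red (228,254)) and the jig with its handle at (288,203). I'll fix the jig's pose precisely.

```bash
python3 - <<'E'
from w import *
d=np.load("w3.npy",allow_pickle=True).item(); im=d["color"]
hsv=cv2.cvtColor(im,cv2.COLOR_BGR2HSV)
for (u,v) in ((288,185),(282,215),(285,230),(280,160),(293,228)): print(hsv[v,u])
m=cv2.inRange(hsv,(4,40,60),(26,255,255)); k=np.zeros_like(m); k[135:256,262:348]=m[135:256,262:348]
P=lambda z,c:np.float32([onz(d,*p,z,"wrist")[:2] for p in c[:,0].astype(float)])
c=max(cv2.findContours(k,0,1)[0],key=cv2.contourArea); print("whole@.03",cv2.minAreaRect(P(.03,c)))
h=cv2.inRange(hsv,(4,185,60),(18,255,255)); h[:,:262]=0;h[:,348:]=0;h[:135]=0;h[256:]=0
ch=max(cv2.findContours(h,0,1)[0],key=cv2.contourArea); print("handle@.06",cv2.minAreaRect(P(.06,ch)),cv2.boundingRect(ch))
o=cv2.resize(im[125:265,170:360],None,fx=4.2,fy=4.2,interpolation=cv2.INTER_CUBIC); cv2.imwrite("pics/w3c.png",o)
E
```

```text
[ 10 181 194]
[ 10 196  95]
[ 11 176 135]
[ 15  93 183]
[ 14  96 138]
whole@.03 ((0.6110280156135559, -0.015598677098751068), (0.06069176644086838, 0.11493271589279175), 0.05408002436161041)
handle@.06 ((0.5922327041625977, -0.012603318318724632), (0.01986314170062542, 0.05619350075721741), 1.8330366611480713) (273, 174, 27, 60)
```

View pics/w3c.png

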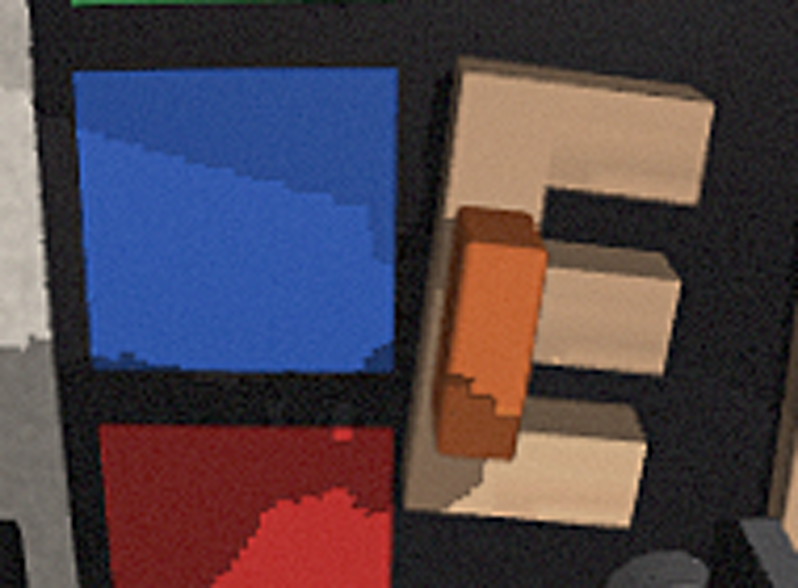

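```bash
python3 - <<'E'
from w import *
d=np.load("w3.npy",allow_pickle=True).item()
q=lambda x,y,z: onz(d,x/4.2+170-.38,y/4.2+125-.38,z,"wrist")[:2]
A=[q(*p,.030) for p in ((462,70),(405,508),(713,102),(630,527))]; H=[q(*p,.060) for p in ((465,238),(546,250),(516,459),(437,452))]
print(np.round(A,4)); print(np.round(H,4)); h=np.mean(H,0); print(h)
v=A[0]-A[1]; print(np.hypot(*v),np.degrees(np.arctan2(-v[0],v[1])))
v=A[2]-A[3]; print(np.hypot(*v),np.degrees(np.arctan2(-v[0],v[1])))
print("top centre",np.mean(A,0)); v=A[2]-A[0]; print(np.hypot(*v),np.degrees(np.arctan2(v[1],v[0])));
v=H[0]+H[1]-H[2]-H[3]; print(np.hypot(*v)/2,np.degrees(np.arctan2(-v[0],v[1])))
E
```

```text
[[ 0.5819  0.0385]
 [ 0.5829 -0.0724]
 [ 0.6403  0.0388]
 [ 0.6416 -0.0723]]
[[ 0.5844  0.0087]
 [ 0.6015  0.0081]
 [ 0.6029 -0.0406]
 [ 0.5852 -0.0407]]
[ 0.59348005 -0.01610739]
0.11084275086523099 0.5235678538546671
0.11116494835089401 0.6247751935478606
top centre [ 0.61169302 -0.01685529]
0.05841078939665724 0.3368947803109682
0.04900869137681653 1.2902696821585689
```

The jig's corner and handle points match its sizes (111 × 58 mm, handle 49 mm): origin (0.5937, −0.0167), yaw about 0.6°. I'll align to it and descend.

>>> {"fn": "jog_arm", "kwargs": {"deltas": ".5 -.25 -.5 0 0 -.5;.5 -.25 -.5 0 0 -.5;.385 -.205 -1 0 0 0;0 0 -1 0 0 0;0 0 -1 0 0 0;0 0 -1 0 0 0;0 0 -.8 0 0 0;0 0 -.4 0 0 0;0 0 0 0 0 0;0 0 0 0 0 0"}}

```text
time: 29.05
eef_pos: [0.5947, -0.0165, 0.0571]
tcp_rot: [0.703, 0.711, 0.0, 0.001]
contact_force: [0.3, -0.5, -0.6]
opening: 1.0
finger_force: 0.0
```

>>> {"fn": "jog_arm", "kwargs": {"deltas": "0 0 0 0 0 0;0 0 0 0 0 0;0 0 0 0 0 0;0 0 0 0 0 0;0 0 0 0 0 0;0 0 0 0 0 0;0 0 0 0 0 0", "gripper": 0, "squeeze": 50}}

```text
time: 29.92
eef_pos: [0.5943, -0.0164, 0.0566]
tcp_rot: [0.703, 0.711, 0.0, 0.0]
contact_force: [0.2, -0.1, 2.8]
opening: 0.199
finger_force: 49.6
```

>>> {"fn": "jog_arm", "kwargs": {"deltas": "0 0 .5 0 0 0;0 0 1 0 0 0;0 0 1 0 0 0;0 0 1 0 0 0;-.47 .93 1 0 0 0;-.47 .93 .5 0 0 0;-.47 .93 0 0 0 0;-.47 .93 0 0 0 0;-.47 .93 0 0 0 0;-.47 .93 0 0 0 0;-.47 .93 0 0 0 0;-.47 .93 0 0 0 0;-.47 .93 0 0 0 0;-.47 .93 0 0 0 0;0 0 0 0 0 0;0 0 0 0 0 0"}}

```text
time: 31.92
eef_pos: [0.5002, 0.1697, 0.1564]
tcp_rot: [0.703, 0.711, 0.0, 0.0]
contact_force: [0.7, 1.4, -2.6]
opening: 0.198
finger_force: 49.1
```

```bash
python3 - <<'E'
from w import *
d=look("w4"); s=get_state(); print(s["eef_pos"],s["opening"])
im=d["color"]; cv2.imwrite("pics/w4b.png",cv2.resize(im[:300,100:500],None,fx=2,fy=2,interpolation=cv2.INTER_CUBIC))
E
```

```text
[0.50031983 0.16942333 0.15643594] 0.19360997988065884
```

View pics/w4b.png

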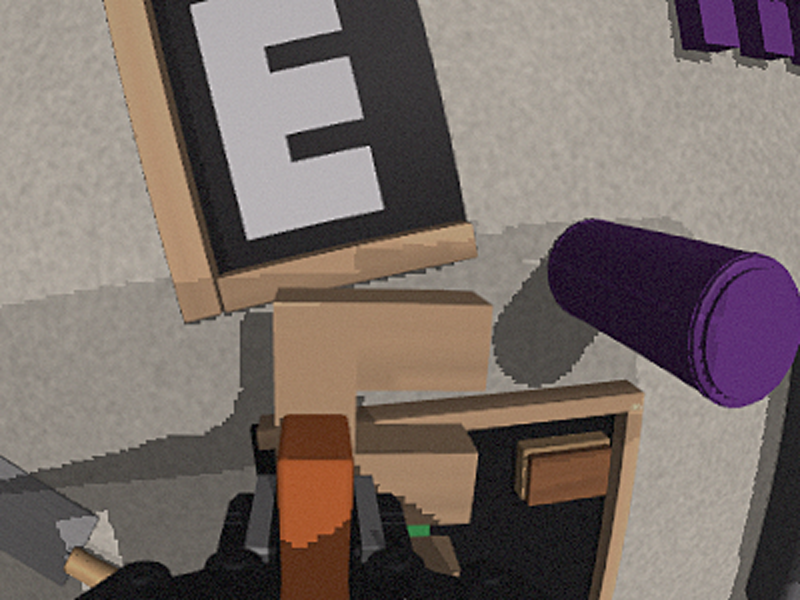

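The wrist view shows the white outline (spine corner (246,240), tooth tips (383,210), (363,120)) and the held jig's top corners at (275,302) and (491,306).

```bash
python3 - <<'E'
from w import *
d=np.load("w4.npy",allow_pickle=True).item()
q=lambda x,y,z: onz(d,x/2+100-.25,y/2-.25,z,"wrist")[:2]
def fit(I,B,z,n):
    W=np.array([q(*p,z) for p in I]); B=np.array(B,float)/1000
    a,b=W-W.mean(0),B-B.mean(0); th=np.arctan2((b[:,0]*a[:,1]-b[:,1]*a[:,0]).sum(),(a*b).sum())
    R=np.array([[np.cos(th),-np.sin(th)],[np.sin(th),np.cos(th)]]); t=W.mean(0)-R@B.mean(0)
    print(n,t.round(4),np.degrees(th).round(2),"res mm",(1000*(W-B@R.T-t)).round(1).tolist())
fit([(383,210),(246,240),(192,5),(348,57),(363,120),(370,147)],[(47,-55),(-11,-55),(-11,55),(47,12),(47,-12),(47,-31)],.006,"seat")
fit([(275,302),(491,306),(488,389),(357,387)],[(-11,55),(47,55),(47,31),(11,31)],.1300,"jig")
E
```

```text
seat [0.4691 0.2883] 13.82 res mm [[2.5, -2.7], [-4.1, -3.7], [-3.8, 2.8], [1.2, 3.5], [2.7, -2.9], [1.5, 3.0]]
jig [0.5003 0.1695] 0.58 res mm [[0.1, -0.1], [-0.6, -0.5], [0.7, 0.0], [-0.1, 0.6]]
```

>>> {"fn": "jog_arm", "kwargs": {"deltas": "-.268 .992 0 0 0 .3825;-.268 .992 0 0 0 .3825;-.268 .992 0 0 0 .3825;-.268 .992 0 0 0 .3825;-.268 .992 0 0 0 .3825;-.268 .992 0 0 0 .3825;0 0 0 0 0 0;0 0 -1 0 0 0;0 0 -1 0 0 0;0 0 -1 0 0 0;0 0 0 0 0 0;0 0 0 0 0 0"}}

```text
time: 33.48
eef_pos: [0.4688, 0.2883, 0.0971]
tcp_rot: [0.617, 0.787, 0.0, 0.0]
contact_force: [0.0, 0.2, -2.1]
opening: 0.199
finger_force: 49.0
```

>>> {"fn": "jog_arm", "kwargs": {"deltas": "-.02 0 -.8 0 0 0;0 0 -.6 0 0 0;0 0 -.3 0 0 0;0 0 -.2 0 0 0;0 0 -.15 0 0 0;0 0 0 0 0 0;0 0 0 0 0 0"}}

```text
time: 34.35
eef_pos: [0.4678, 0.2888, 0.0556]
tcp_rot: [0.617, 0.787, 0.0, 0.0]
contact_force: [-0.5, 0.1, -1.7]
opening: 0.196
finger_force: 49.2
```

>>> {"fn": "jog_arm", "kwargs": {"deltas": "0 0 -.07 0 0 0;0 0 -.05 0 0 0;0 0 0 0 0 0"}}

```text
time: 34.72
eef_pos: [0.468, 0.2889, 0.0546]
tcp_rot: [0.617, 0.787, 0.0, 0.0]
contact_force: [-2.7, -1.2, 6.8]
opening: 0.203
finger_force: 50.3
```

>>> {"fn": "jog_arm", "kwargs": {"deltas": "0 0 0 0 0 0;0 0 0 0 0 0;0 0 0 0 0 0;0 0 0 0 0 0;0 0 .5 0 0 0;0 0 1 0 0 0;0 0 1 0 0 0;0 0 1 0 0 0;0 0 1 0 0 0;0 0 1 0 0 0", "gripper": 1}}

```text
time: 35.98
eef_pos: [0.4676, 0.2887, 0.1644]
tcp_rot: [0.617, 0.787, 0.0, 0.0]
contact_force: [-0.2, 0.1, 0.7]
opening: 1.006
finger_force: 0.0
```

```bash
python3 - <<'E'
from w import *
t=look("top5","top"); s=get_state(); print(s["eef_pos"],s["tcp_rot"])
d=look("w5"); cv2.imwrite("pics/w5b.png",d["color"])
a,b=cv2.resize(t["color"][150:350,120:420],(750,500)),None
cv2.imwrite("pics/top5b.png",a)
E
```

```text
[0.46924004 0.28945638 0.1675522 ] [0.61702713 0.78693567 0.00269292 0.00158592]
```

View pics/w5b.png

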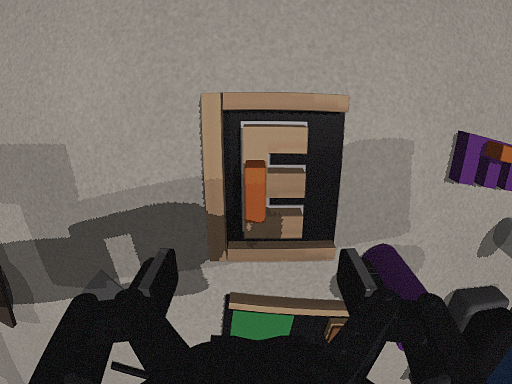

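The wrist view shows the jig lying in the seat on the outline, teeth towards the open side, handle at (256,190). A thin white margin shows at the top edge, so I'll measure it.

```bash
python3 - <<'E'
from w import *
d=np.load("w5.npy",allow_pickle=True).item()
cv2.imwrite("pics/w5c.png",cv2.resize(d["color"][85:270,195:355],None,fx=4,fy=3.2,interpolation=cv2.INTER_CUBIC)[:600])
E
```

```text
(no output)
```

View pics/w5c.png

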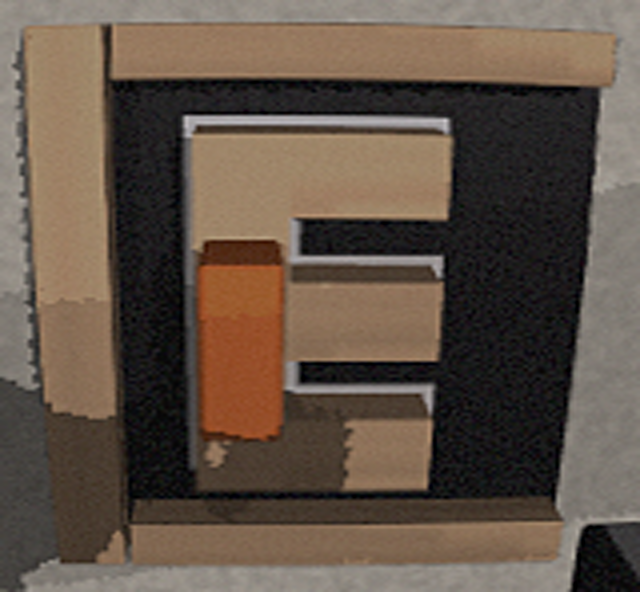

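```bash
python3 - <<'E'
from w import *
d=np.load("w5.npy",allow_pickle=True).item()
q=lambda x,y,z: onz(d,(x+.5)/4-.5+195,(y+.5)/3.2-.5+85,z,"wrist")[:2]
th=np.radians(13.7); R=np.array([[np.cos(th),np.sin(th)],[-np.sin(th),np.cos(th)]]); o=np.array([.468,.2885])
L=lambda P,z:(1000*(np.array([q(*p,z) for p in P])-o)@R.T).round(1).tolist()
print("jig",L([(193,135),(451,136),(428,490),(197,490)],.028))
print("outline",L([(184,117),(450,118),(443,258),(433,387),(190,465)],.006), "fence inner",L([(110,82),(128,520),(540,522)],.024))
E
```

```text
jig [[-10.8, 54.5], [47.0, 54.9], [47.3, -56.0], [-11.1, -55.6]]
outline [[-13.8, 57.4], [50.5, 57.9], [50.5, 13.9], [50.2, -29.6], [-13.8, -57.8]] fence inner [[-29.5, 69.4], [-29.4, -69.0], [79.3, -70.9]]
```

The jig sits within about 0.5 mm of the outline, with its margins even. Now the return: tin first.

>>> {"fn": "jog_arm", "kwargs": {"deltas": ".2 -.967 .05 0 0 .98;.2 -.967 .05 0 0 .98;.2 -.967 .05 0 0 .98;.2 -.967 .05 0 0 .98;.2 -.967 .05 0 0 .98;.2 -.967 .05 0 0 .98;.2 -.967 .05 0 0 .98;.2 -.967 .05 0 0 .98;.2 -.967 .05 0 0 .98;.2 -.967 .05 0 0 .98;.2 -.967 .05 0 0 .98;.2 -.967 .05 0 0 .98;.2 -.967 .05 0 0 .98;.2 -.967 .05 0 0 .98;.2 -.967 .05 0 0 .98;0 0 0 0 0 0"}}

```text
time: 38.08
eef_pos: [0.5274, -0.0022, 0.1775]
tcp_rot: [-0.068, 0.998, 0.0, -0.0]
contact_force: [-0.1, -0.4, -0.3]
opening: 1.002
finger_force: 0.0
```

>>> {"fn": "jog_arm", "kwargs": {"deltas": "-.384 -.963 0 0 0 0;-.384 -.963 0 0 0 0;-.384 -.963 0 0 0 0;-.384 -.963 0 0 0 0;-.384 -.963 0 0 0 0;-.384 -.963 0 0 0 0;-.384 -.963 0 0 0 0;-.384 -.963 0 0 0 0;-.384 -.963 0 0 0 0;-.384 -.963 0 0 0 0;-.384 -.963 0 0 0 0;-.384 -.963 0 0 0 0;-.384 -.963 0 0 0 0;-.384 -.963 0 0 0 0;-.384 -.963 0 0 0 0;-.384 -.963 0 0 0 0;0 0 0 0 0 0;0 0 0 0 0 0"}}

```text
time: 40.33
eef_pos: [0.4048, -0.3086, 0.1776]
tcp_rot: [-0.07, 0.998, 0.001, -0.0]
contact_force: [0.4, -0.9, 0.3]
opening: 0.999
finger_force: 0.0
```

>>> {"fn": "jog_arm", "kwargs": {"deltas": ".11 0 -1 0 0 0;0 0 -1 0 0 0;0 0 -1 0 0 0;0 0 -.8 0 0 0;0 0 -.35 0 0 0;0 0 0 0 0 0;0 0 0 0 0 0"}}

```text
time: 41.2
eef_pos: [0.4073, -0.31, 0.0957]
tcp_rot: [-0.07, 0.998, -0.001, 0.0]
contact_force: [0.5, -0.8, 0.5]
opening: 0.997
finger_force: 0.0
```

>>> {"fn": "jog_arm", "kwargs": {"deltas": "0 0 0 0 0 0;0 0 0 0 0 0;0 0 0 0 0 0;0 0 0 0 0 0;0 0 0 0 0 0", "gripper": 0, "squeeze": 40}}

```text
time: 41.82
eef_pos: [0.4071, -0.3096, 0.0957]
tcp_rot: [-0.07, 0.998, 0.0, 0.0]
contact_force: [-1.8, 2.8, 5.7]
opening: 0.604
finger_force: 41.6
```

>>> {"fn": "jog_arm", "kwargs": {"deltas": "0 0 .5 0 0 0;0 0 1 0 0 0;0 0 1 0 0 0;.29 .985 .1 0 0 0;.29 .985 0 0 0 0;.29 .985 0 0 0 0;.29 .985 0 0 0 0;.29 .985 0 0 0 0;.29 .985 0 0 0 0;.29 .985 0 0 0 0;.29 .985 0 0 0 0;.29 .985 0 0 0 0;.29 .985 0 0 0 0;.29 .985 0 0 0 0;.29 .985 0 0 0 0;.29 .985 0 0 0 0;.29 .985 0 0 0 0;.29 .985 0 0 0 0;.29 .985 0 0 0 0;.29 .985 0 0 0 0"}}

```text
time: 44.32
eef_pos: [0.5039, 0.0275, 0.1452]
tcp_rot: [-0.071, 0.998, 0.0, -0.002]
contact_force: [-0.2, -0.1, -3.4]
opening: 0.596
finger_force: 42.3
```

>>> {"fn": "jog_arm", "kwargs": {"deltas": ".29 .985 0 0 0 0;.29 .985 0 0 0 0;.29 .985 0 0 0 0;0 0 0 0 0 0;0 0 -.9 0 0 0;0 0 -.6 0 0 0;0 0 0 0 0 0;0 0 0 0 0 0"}}

```text
time: 45.32
eef_pos: [0.5229, 0.0841, 0.1168]
tcp_rot: [-0.07, 0.998, 0.0, -0.0]
contact_force: [0.6, 0.3, -1.9]
opening: 0.596
finger_force: 42.5
```

>>> {"fn": "jog_arm", "kwargs": {"deltas": "0 0 -.4 0 0 0;0 0 -.2 0 0 0;0 0 -.06 0 0 0;0 0 0 0 0 0"}}

```text
time: 45.82
eef_pos: [0.523, 0.0844, 0.1038]
tcp_rot: [-0.07, 0.998, -0.0, 0.0]
contact_force: [-0.8, -0.2, -1.8]
opening: 0.598
finger_force: 42.5
```

>>> {"fn": "jog_arm", "kwargs": {"deltas": "0 0 -.05 0 0 0;0 0 -.04 0 0 0;0 0 0 0 0 0"}}

```text
time: 46.2
eef_pos: [0.5236, 0.0845, 0.1037]
tcp_rot: [-0.07, 0.998, -0.0, 0.001]
contact_force: [-2.4, 0.9, 6.2]
opening: 0.599
finger_force: 43.1
```

>>> {"fn": "jog_arm", "kwargs": {"deltas": "0 0 0 0 0 0;0 0 0 0 0 0;0 0 0 0 0 0;0 0 .5 0 0 0;0 0 1 0 0 0;0 0 1 0 0 0;0 0 1 0 0 0;0 0 .4 0 0 0", "gripper": 1}}

```text
time: 47.2
eef_pos: [0.5237, 0.0844, 0.182]
tcp_rot: [-0.07, 0.998, -0.0, 0.002]
contact_force: [-0.2, 0.1, 0.1]
opening: 1.003
finger_force: 0.0
```

>>> {"fn": "jog_arm", "kwargs": {"deltas": "-.088 -.99 0 0 0 0;-.088 -.99 0 0 0 0;-.088 -.99 0 0 0 0;-.088 -.99 0 0 0 0;-.088 -.99 0 0 0 0;-.088 -.99 0 0 0 0;-.088 -.99 0 0 0 0;-.088 -.99 0 0 0 0;-.088 -.99 0 0 0 0;-.088 -.99 0 0 0 0;-.088 -.99 0 0 0 0;-.088 -.99 0 0 0 0;-.088 -.99 0 0 0 0;-.088 -.99 0 0 0 0;-.088 -.99 0 0 0 0;-.088 -.99 0 0 0 0;-.088 -.99 0 0 0 0;-.088 -.99 0 0 0 0;-.088 -.99 0 0 0 0;0 0 0 0 0 0"}}

```text
time: 49.7
eef_pos: [0.4892, -0.2933, 0.18]
tcp_rot: [-0.069, 0.998, -0.0, 0.0]
contact_force: [0.2, 0.4, 0.4]
opening: 0.998
finger_force: 0.0
```

>>> {"fn": "jog_arm", "kwargs": {"deltas": "0 0 -1 0 0 0;0 0 -1 0 0 0;0 0 -1 0 0 0;0 0 -.8 0 0 0;0 0 -.3 0 0 0;0 0 0 0 0 0;0 0 0 0 0 0"}}

```text
time: 50.58
eef_pos: [0.4899, -0.2923, 0.0988]
tcp_rot: [-0.07, 0.998, -0.001, 0.001]
contact_force: [-0.7, 0.3, 0.3]
opening: 1.001
finger_force: 0.0
```

>>> {"fn": "jog_arm", "kwargs": {"deltas": "0 0 0 0 0 0;0 0 0 0 0 0;0 0 0 0 0 0;0 0 0 0 0 0;0 0 0 0 0 0", "gripper": 0, "squeeze": 40}}

```text
time: 51.2
eef_pos: [0.4898, -0.292, 0.0987]
tcp_rot: [-0.07, 0.998, -0.0, 0.0]
contact_force: [-0.2, 0.7, 4.5]
opening: 0.569
finger_force: 42.1
```

>>> {"fn": "jog_arm", "kwargs": {"deltas": "0 0 .5 0 0 0;0 0 1 0 0 0;0 0 1 0 0 0;.146 .944 .1 0 0 0;.146 .944 0 0 0 0;.146 .944 0 0 0 0;.146 .944 0 0 0 0;.146 .944 0 0 0 0;.146 .944 0 0 0 0;.146 .944 0 0 0 0;.146 .944 0 0 0 0;.146 .944 0 0 0 0;.146 .944 0 0 0 0;.146 .944 0 0 0 0;.146 .944 0 0 0 0;.146 .944 0 0 0 0;.146 .944 0 0 0 0;.146 .944 0 0 0 0;0 0 0 0 0 0"}}

```text
time: 53.58
eef_pos: [0.5333, -0.0072, 0.1498]
tcp_rot: [-0.071, 0.997, -0.0, -0.0]
contact_force: [-0.3, -0.1, -1.9]
opening: 0.575
finger_force: 41.9
```

>>> {"fn": "jog_arm", "kwargs": {"deltas": "0 0 -.9 0 0 0;0 0 -.8 0 0 0;0 0 -.3 0 0 0;0 0 -.1 0 0 0;0 0 0 0 0 0;0 0 0 0 0 0"}}

```text
time: 54.32
eef_pos: [0.5336, -0.0087, 0.1085]
tcp_rot: [-0.07, 0.998, -0.0, 0.001]
contact_force: [0.1, -0.4, -1.3]
opening: 0.572
finger_force: 41.9
```

>>> {"fn": "jog_arm", "kwargs": {"deltas": ".02 0 -.06 0 0 0;0 0 -.06 0 0 0;0 0 0 0 0 0"}}

```text
time: 54.7
eef_pos: [0.5342, -0.0086, 0.1067]
tcp_rot: [-0.07, 0.998, -0.0, 0.001]
contact_force: [-1.8, 0.4, 5.4]
opening: 0.57
finger_force: 42.4
```

>>> {"fn": "jog_arm", "kwargs": {"deltas": "0 0 0 0 0 0;0 0 0 0 0 0;0 0 0 0 0 0;0 0 .5 0 0 0;0 0 1 0 0 0;0 0 1 0 0 0;0 0 1 0 0 0;0 0 .4 0 0 0", "gripper": 0.85}}

```text
time: 55.7
eef_pos: [0.5345, -0.0088, 0.1856]
tcp_rot: [-0.07, 0.998, -0.0, 0.002]
contact_force: [-0.5, 0.6, -0.9]
opening: 0.852
finger_force: 0.0
```

>>> {"fn": "jog_arm", "kwargs": {"deltas": ".143 -.954 0 0 0 0;.143 -.954 0 0 0 0;.143 -.954 0 0 0 0;.143 -.954 0 0 0 0;.143 -.954 0 0 0 0;.143 -.954 0 0 0 0;.143 -.954 0 0 0 0;.143 -.954 0 0 0 0;.143 -.954 0 0 0 0;.143 -.954 0 0 0 0;.143 -.954 0 0 0 0;.143 -.954 0 0 0 0;.143 -.954 0 0 0 0;.143 -.954 0 0 0 0;0 0 0 0 0 0;0 0 0 0 0 0", "gripper": 1}}

```text
time: 57.7
eef_pos: [0.5735, -0.2754, 0.1833]
tcp_rot: [-0.07, 0.998, 0.0, -0.0]
contact_force: [-0.6, -0.1, 0.5]
opening: 0.999
finger_force: 0.0
```

>>> {"fn": "jog_arm", "kwargs": {"deltas": "0 0 -1 0 0 0;0 0 -1 0 0 0;0 0 -1 0 0 0;0 0 -.8 0 0 0;0 0 -.5 0 0 0;0 0 0 0 0 0;0 0 0 0 0 0"}}

```text
time: 58.58
eef_pos: [0.5742, -0.2761, 0.0983]
tcp_rot: [-0.07, 0.998, -0.0, 0.001]
contact_force: [0.9, -0.2, 0.4]
opening: 0.997
finger_force: 0.0
```

>>> {"fn": "jog_arm", "kwargs": {"deltas": "0 0 0 0 0 0;0 0 0 0 0 0;0 0 0 0 0 0;0 0 0 0 0 0;0 0 0 0 0 0", "gripper": 0, "squeeze": 40}}

```text
time: 59.2
eef_pos: [0.574, -0.2757, 0.0984]
tcp_rot: [-0.07, 0.998, -0.0, 0.0]
contact_force: [-0.3, 0.9, 5.9]
opening: 0.576
finger_force: 41.8
```

>>> {"fn": "jog_arm", "kwargs": {"deltas": "0 0 .5 0 0 0;0 0 1 0 0 0;0 0 1 0 0 0;-.167 .958 .1 0 0 0;-.167 .958 0 0 0 0;-.167 .958 0 0 0 0;-.167 .958 0 0 0 0;-.167 .958 0 0 0 0;-.167 .958 0 0 0 0;-.167 .958 0 0 0 0;-.167 .958 0 0 0 0;-.167 .958 0 0 0 0;0 0 0 0 0 0;0 0 -.9 0 0 0;0 0 -.7 0 0 0;0 0 -.4 0 0 0;0 0 -.1 0 0 0;0 0 0 0 0 0"}}

```text
time: 61.45
eef_pos: [0.5436, -0.1035, 0.1074]
tcp_rot: [-0.07, 0.998, 0.0, -0.0]
contact_force: [1.0, -0.2, -2.3]
opening: 0.577
finger_force: 42.2
```

>>> {"fn": "jog_arm", "kwargs": {"deltas": ".03 0 -.04 0 0 0;0 0 -.06 0 0 0;0 0 0 0 0 0"}}

```text
time: 61.82
eef_pos: [0.5447, -0.1034, 0.1064]
tcp_rot: [-0.07, 0.998, -0.0, 0.001]
contact_force: [-1.7, 0.4, 0.9]
opening: 0.576
finger_force: 42.4
```

Release, rise, and back off towards −x/−y for a clear look.

>>> {"fn": "jog_arm", "kwargs": {"deltas": "0 0 -.03 0 0 0;0 0 0 0 0 0;0 0 0 0 0 0;0 0 0 0 0 0;0 0 .5 0 0 0;0 0 1 0 0 0;0 0 1 0 0 0;0 0 1 0 0 0;0 0 1 0 0 0;0 0 1 0 0 0;0 -1 1 0 0 0;0 -1 1 0 0 0;0 -1 0 0 0 0;0 -1 0 0 0 0;0 -1 0 0 0 0;0 -1 0 0 0 0;0 -1 0 0 0 0;0 -1 0 0 0 0;0 0 0 0 0 0;0 0 0 0 0 0", "gripper": 0.85}}

```text
time: 64.32
eef_pos: [0.5441, -0.2631, 0.2548]
tcp_rot: [-0.07, 0.998, 0.0, -0.0]
contact_force: [-0.0, 1.2, 0.7]
opening: 0.85
finger_force: 0.0
```

```bash
python3 - <<'E'
from w import *
t=look("top6","top"); d=look("scene6","scene")
for n,a in (("tin/green",((45,100,90),(80,255,255),.141)),("cap/blue",((100,100,120),(125,255,255),.149)),("lid",((0,150,120),(6,255,255),.137))):
    for r in blob(t,*a,name="top",mn=25): print(n,*r[:4])
A=cv2.resize(t["color"][140:270,125:345],(780,461),interpolation=cv2.INTER_CUBIC); cv2.imwrite("pics/top6b.png",A)
cv2.imwrite("pics/scene6b.png",cv2.resize(d["color"][110:260,110:390],(784,420),interpolation=cv2.INTER_CUBIC))
E
```

```text
tin/green [238. 211.] 449.0 [0.5037 0.0811] 0.0931
cap/blue [ 54. 256.] 266.0 [0.4119 0.5651] 0.0662
cap/blue [ 57. 206.] 123.0 [0.5399 0.5657] 0.0615
cap/blue [264. 211.] 142.0 [0.5071 0.0134] 0.0729
cap/blue [274. 199.] 61.0 [ 0.535  -0.0079] 0.0258
lid [296. 206.] 160.5 [ 0.5188 -0.0714] 0.0749
lid [309. 194.] 224.0 [ 0.5451 -0.1009] 0.0486
```

View pics/top6b.png

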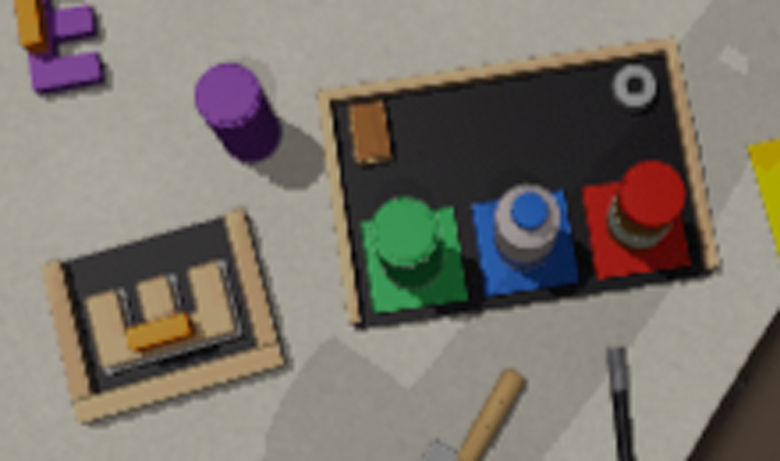

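View pics/scene6b.png

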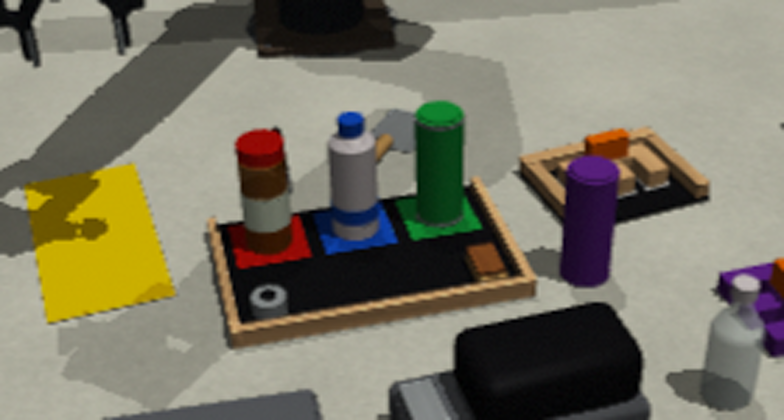

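The pictures show the three containers upright on their own pads, within about 2 mm of centre, the mat empty and the jig in its seat.

```bash
python3 -c "
from plant import ctrl
print(ctrl.sign_off())"
```

```text
the job is handed in; nothing more can be done
None
```

The job is handed in: the jig lies in the seat about 0.5 mm off its outline, teeth towards the open side, and all three containers stand upright on their own pads, with glue and jar measured within about 2.5 mm of centre and the tin checked by eye, at about 64 s of the 147 s limit.

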